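# Load the control unit and fit its matching cover

### The arm

A 6-joint arm with a two-finger parallel gripper is mounted at the origin on the work surface. World frame = base frame: x ahead of the robot, y to its left, z up, the work surface at z = 0. Lengths are in mm, angles in rad, forces in N, time in s.
With the tool pointing down it reaches from about 350 to 875 mm from the base axis. Payload 4.2 kg.
Tool frame: the origin (TCP) lies at the very end of the fingers, on their centre line; the grasp point (between the pads) lies 19 mm behind it (arm.pinch_z is the distance from the TCP to the grasp point, in mm); x points along the fingers, y is the direction in which the jaws open and shut, and the axes are right-handed (so a half turn about x gives the same grasp; the last joint's range is limited). The gripper opens to 85 mm and grips with 20 to 120 N. Pads are 22 mm wide; open, the fingers measure 114 mm over their backs; the gripper's body (76 mm by 85 mm) begins 54 mm behind the grasp point. The pads swing forward as they close: fully open they stand 13 mm farther back than shut.
Start: joints at [1.421, 0.385, 0.008, 0, -1.194, -0.259], TCP at [248.409, 573.491, 231.312] pointing down, gripper open.
Joint ranges: [-3.14, 3.14], [-1.21, 2.06], [-1.07, 1.41], [-3.16, 2.05], [-2.99, -0.16], [-3.1, 3.1]. Speed limits (rad/s): [2.79, 2.79, 3.14, 3.14, 3.14, 3.14].

### API

Orientations are given as a unit quaternion [x, y, z, w].
In Python, from bench import arm gives the robot as it stands.
- The arm moves only by the tool drive_tool, never from a script. Its argument "motion" is a list of rows, each a list of 4 numbers: the shift along the tool's x, y, z in mm, then the turn about the tool's x in degrees. In form: [[dx, dy, dz, spin], ...]. A call has 1 to 10 rows; each row shifts and turns the commanded pose from where the row before left it, along the tool's axes as they then stand; what a row does not reach is not made up. A row lasts 1/12 s, in which the tool goes at most 41.7 mm and 7.16 degrees, less where a joint would pass 70% of its speed; a pose out of reach is approached as far as the arm can. A call with a gripper value outside its range is refused whole. "grip" is the finger opening in mm, from 0 to 85.4, set as the call begins (left out, the last holds). The fingers move at their own pace and stop on an object; the grip force is fixed at half the most. Time passes only in rows, so rows that do not move let the fingers close. It gives the time, the measured TCP pose, the force and the opening at its end, in the units of the state.
- arm.read_state(): the state, without advancing time (a new reading comes with each control period).
- arm.get_image(name): name is "side" or "top"; returns the picture (384x512x3 uint8, red, green, blue); there is no depth.
- arm.calibration(name): a dict with "K" (3x3 intrinsics, pixels), "distortion" ([k1, k2, p1, p2, k3] as OpenCV has them; the pictures are not rectified), "eye" and "attitude" of the camera in the world. Camera axes: x right, y up, looking along -z (the intrinsics and any distortion apply to the point x, -y, -z); pixel columns grow to the right and rows downward; lengths in mm; the calibration is good to about 2 mm. A picture is of the moment at which its call begins. calibration takes no time and is no camera call.
- arm.job_done(): hands the job in, once; it reports no verdict.
The state is a dict: "clock": time; "joints": joint angles; "joint_vel": joint speeds; "joint_efforts": joint torques, N m; "position": TCP position; "ee_rot": TCP orientation; "contact_force": force on the tool from outside, world axes, zero at the start; "wrist_torque": the same for the moment, N m; "gripper_width": finger opening in mm.
Only numpy, scipy, OpenCV 4.12 (cv2) and the standard library are available. Lean on these libraries where they do the work, as an engineer would, in place of code of your own. Each camera call takes 0.05 s, during which the arm holds its last target. There are 200 camera calls.

### The job

Take the orange transit cover off the unit's base and put it, lying flat, in the blue tray together with every orange spacer from the bays; then lay each white module flat in a bay of its own (any bay, any way round or up). Finally seat the white cover whose holes match the base's studs fully down on all four studs, choosing it by eye without shifting the other two white covers, and leave the fan, the screwdriver and the parts case where they are.

Things in the scene. Friction and masses are not known exactly. Their poses are not given: they have to be found in the camera images.
- base: Fixed black base of a control unit, floor plate 84 (x) x 190 (y) x 5 mm. Origin at the centre of its underside on the bench, z up. Four studs at (x, y) = (+-28, +-84) mm: aluminium standoffs, 16 mm diameter, shoulder at z = 40 mm, then a brass pin 10 mm in diameter to z = 50, tapering to 4 mm at z = 57. A cover seated on the shoulders has its underside at z = 40 mm.
- base_bays (a point): Middle of the base's four bays at floor level (5 mm above the base's origin, same axes). Bays lie side by side, centred at y = -54, -18, +18, +54 mm, x = 0; each 33 mm wide (y), 58 mm long (x), open above; dividers 3 mm thick stand 12 mm above the bay floor; lips at the x ends (3 mm thick at x = +-30.5) stand 5 mm above it.
- transit_cover: Orange transit cover, 84 x 190 x 6 mm, 0.22 kg, at the start loosely seated on the four studs of the base. Same shape, axes, origin (centre of underside) and black bar handle as the white covers: bar along y, 14 mm wide in x, 60 mm long, from 18 to 36 mm above the underside.
- cover_a: White flat cover plate, 84 (x) x 190 (y) x 6 mm, 0.22 kg, lying on the bench; three are alike but for their holes. Origin: centre of the underside; z up. Four 14 mm through holes, each ringed in black, centred at (x, y) = (0, +-84) and (+-28, 0) mm. Black bar handle on top, centred: 14 mm wide (x), 60 mm long (y), its underside 18 mm and top 36 mm above the plate's underside.
- cover_b: White flat cover plate, 84 (x) x 190 (y) x 6 mm, 0.22 kg, lying on the bench; three are alike but for their holes. Origin: centre of the underside; z up. Four 14 mm through holes, each ringed in black, centred at (x, y) = (+-28, +-84) mm. Black bar handle on top, centred: 14 mm wide (x), 60 mm long (y), its underside 18 mm and top 36 mm above the plate's underside.
- cover_c: White flat cover plate, 84 (x) x 190 (y) x 6 mm, 0.22 kg, lying on the bench; three are alike but for their holes. Origin: centre of the underside; z up. Four 14 mm through holes, each ringed in black, centred at (x, y) = (+-28, +-58) mm. Black bar handle on top, centred: 14 mm wide (x), 60 mm long (y), its underside 18 mm and top 36 mm above the plate's underside.
- tray: Fixed blue open tray on the bench, outside 226 (x) x 160 (y) x 28 mm, walls and floor 5 mm thick. Origin at the centre of its underside. Takes a cover lying along the tray's x with room for the spacers beside it (or on it).
- desk_fan: Black desk fan, 100 mm wide and 155 mm high, standing on the bench beyond the work; a bystander. Origin under its foot.
- screwdriver: Screwdriver with a yellow handle lying on the bench beyond the work; a bystander.
- parts_case: Clear flat parts case, 120 x 180 x 42 mm, on the bench; a bystander. Origin under its centre.
- module_1_mid (a point): Centre of a white module block, 50 (x) x 26 (y) x 26 (z) mm, 0.07 kg, with a blue patch on top and a black band near one end, lying on the bench. Axes along its edges, z up at the start. May be absent.
- module_2_mid (a point): Centre of a white module block, 50 (x) x 26 (y) x 26 (z) mm, 0.07 kg, with a blue patch on top and a black band near one end, lying on the bench. Axes along its edges, z up at the start. May be absent.
- module_3_mid (a point): Centre of a white module block, 50 (x) x 26 (y) x 26 (z) mm, 0.07 kg, with a blue patch on top and a black band near one end, lying on the bench. Axes along its edges, z up at the start. May be absent.
- module_4_mid (a point): Centre of a white module block, 50 (x) x 26 (y) x 26 (z) mm, 0.07 kg, with a blue patch on top and a black band near one end, lying on the bench. Axes along its edges, z up at the start. May be absent.
- spacer_1_mid (a point): Centre of a plain orange spacer block, 50 (x) x 26 (y) x 26 (z) mm, 0.04 kg, lying in a bay of the base under the transit cover at the start, its x along the base's x. May be absent.
- spacer_2_mid (a point): Centre of a plain orange spacer block, 50 (x) x 26 (y) x 26 (z) mm, 0.04 kg, lying in a bay of the base under the transit cover at the start, its x along the base's x. May be absent.
Not all that is in view belongs to the job. What is shaped like the cover_b but yellow is not meant.

How it is judged:
By the outcome, as a careful person would: the job done as asked, in the order asked, and still so for the second after the job is handed in, with the robot touching nothing.
Of spacer_1, spacer_2 only 1 to 2 are there at a start; the rules pass over those that are not, and their reading is None.
Of module_1, module_2, module_3, module_4 only 3 to 4 are there at a start; the rules pass over those that are not, and their reading is None.
At some moment in a run one of module_1, module_2, module_3, module_4, cover_b may be knocked a few centimetres aside while the robot is not near it.
Once in a run the grip may slacken for a moment while it holds something.
It also fails if it takes over 210 s, if anything falls off the work surface, if the arm or the gripper's body presses on something with over 40 N, if the wrist force passes 120 N, or if a joint passes its speed limit or range.

## Working session

There is one attempt and no reset: what is moved stays moved. The work goes in short steps, Python scripts to look and compute and a tool call to move; the robot and the scene stay as the last step left them, time stands still between calls to the robot, and variables do not carry over. Pictures are saved under pics/ and viewed, about 12 in all and at most 16, crops included, and the job is handed in when it is done.

Besides the shell and the picture viewer there is one more tool, called after "Call:" as name([rows], argument=value, ...), one row to a line, values as JSON. drive_tool: Moves the arm, as the interface text tells. Its arguments: {"type":"object","properties":{"motion":{"type":"array"},"grip":{"type":"number"}},"required":["motion"]}

```bash
mkdir -p pics; ls
cat > h.py <<'E'
import numpy as np, cv2
from scipy.spatial.transform import Rotation as R
from bench import arm
def snap(name,cam):
    im=arm.get_image(cam); cv2.imwrite(f'pics/{name}.png',im[:,:,::-1]); return im
def cal(cam):
    c=arm.calibration(cam); K=np.array(c['K'],float); d=np.array(c['distortion'],float)
    a=np.array(c['attitude'],float); M=a if a.shape==(3,3) else R.from_quat(a).as_matrix()
    return K,d,np.array(c['eye'],float),M
def ray(cam,px):
    K,d,e,M=cal(cam); u=cv2.undistortPoints(np.array(px,float).reshape(-1,1,2),K,d).reshape(-1,2)
    v=np.c_[u[:,0],-u[:,1],-np.ones(len(u))]@M.T
    return e,v
def onz(cam,px,z):
    e,v=ray(cam,px); return e+v*((z-e[2])/v[:,2])[:,None]
def proj(cam,P):
    K,d,e,M=cal(cam); q=(np.array(P,float).reshape(-1,3)-e)@M
    q=q*[1,-1,-1]; return cv2.projectPoints(q,np.zeros(3),np.zeros(3),K,d)[0].reshape(-1,2)
E
python3 - <<'E'
from h import *
a=snap('top0','top'); b=snap('side0','side')
for c in('top','side'): print(arm.calibration(c))
s=arm.read_state(); print(s, R.from_quat(s['ee_rot']).as_matrix().round(3))
E
```

```text
pics
{'K': array([[380.21027964,   0.        , 258.56102454],
       [  0.        , 380.21027964, 191.47484397],
       [  0.        ,   0.        ,   1.        ]]), 'distortion': array([-0.06242568,  0.        ,  0.        ,  0.        ,  0.        ]), 'eye': array([ 2.57023661e+02, -6.14310382e-01,  1.32722509e+03]), 'attitude': array([ 0.05811316, -0.06510695, -0.69830532,  0.71046015])}
{'K': array([[373.77899686,   0.        , 253.52550556],
       [  0.        , 373.77899686, 198.14650131],
       [  0.        ,   0.        ,   1.        ]]), 'distortion': array([-0.0217675,  0.       ,  0.       ,  0.       ,  0.       ]), 'eye': array([ 436.75856971, -801.16094215,  670.35672984]), 'attitude': array([ 0.45079753, -0.01663056, -0.02885553,  0.89200469])}
{'clock': 0.1, 'joints': array([ 1.42059077e+00,  3.85508252e-01,  6.76708773e-03, -4.32264306e-04,
       -1.19397656e+00, -2.58645595e-01]), 'joint_vel': array([-0.00069553, -0.0021287 ,  0.00401418,  0.0024298 ,  0.00021423,
        0.00230285]), 'joint_efforts': array([-1.50561818e-04, -3.93318307e+01,  1.88930297e+01,  4.19788554e+00,
       -2.59882043e-03,  1.56928955e-06]), 'position': array([248.22526517, 573.03670255, 230.31590176]), 'ee_rot': array([-0.69226642,  0.14428717,  0.69247648,  0.14291513]), 'contact_force': array([-0.57005168,  0.12938752, -0.40578384]), 'wrist_torque': array([-0.01046919,  0.04774377, -0.0305539 ]), 'gripper_width': 85.80267732858556} [[-0.001 -0.398 -0.918]
 [-0.002 -0.918  0.398]
 [-1.     0.002 -0.   ]]
```

View pics/top0.png

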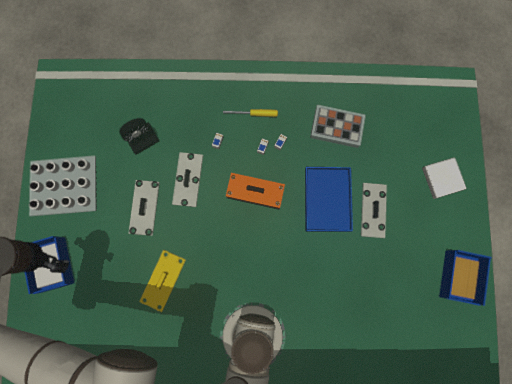

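View pics/side0.png

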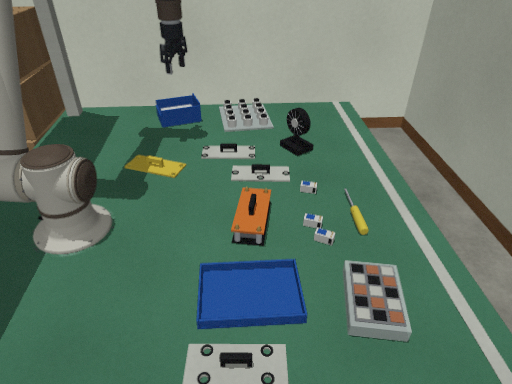

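Candidates, top view pixels:
- Orange transit cover: (255,190), on the base.
- White covers: (143,208), (187,179) and (374,210). The yellow plate at (163,281) is a decoy.
- Modules: (217,140), (262,146), (281,141).
- Blue tray: (328,199). The blue boxes at (48,265) and (465,276) are decoys.

Next are the close crop and the measurements.

```bash
cat > meas.py <<'E'
from h import *
def blobs(mask,amin):
    n,l,st,ce=cv2.connectedComponentsWithStats(mask.astype(np.uint8))
    return [(l==i) for i in range(1,n) if st[i,4]>=amin]
def rect(cam,m,z):
    c=max(cv2.findContours(m.astype(np.uint8),cv2.RETR_EXTERNAL,cv2.CHAIN_APPROX_NONE)[0],key=cv2.contourArea).reshape(-1,2)
    P=onz(cam,c,z)[:,:2].astype(np.float32)
    (x,y),(w,h),a=cv2.minAreaRect(P)
    if w<h: w,h,a=h,w,a+90
    a=(a+90)%180-90
    return np.round([x,y,w,h,a],1)   # long-axis angle from world x, deg
def masks(im):
    hsv=cv2.cvtColor(im,cv2.COLOR_RGB2HSV).astype(int); H,S,V=hsv[...,0],hsv[...,1],hsv[...,2]
    return dict(orange=(H>5)&(H<16)&(S>180)&(V>120),blue=(H>105)&(H<125)&(S>150)&(V>60),white=(S<60)&(V>130),yellow=(H>20)&(H<32)&(S>150)&(V>100))
E
python3 - <<'E'
from meas import *
im=cv2.imread('pics/top0.png')[:,:,::-1].copy(); M=masks(im)
for k,z,a in(('orange',46,60),('blue',28,300),('blue',26,6),('white',6,250),('white',26,12)):
    for b in blobs(M[k],a):
        r,c=np.nonzero(b)
        if k=='blue' and z==26 and len(r)>40: continue
        if k=='white' and z==26 and len(r)>150: continue
        if r.mean()>300:continue
        print(k,z,len(r),(round(c.mean()),round(r.mean())),rect('top',b,z))
c=lambda x,y:cv2.resize(im[y-35:y+35,x-35:x+35],(390,290 and 390),interpolation=cv2.INTER_CUBIC)
A=np.hstack([c(143,208),c(187,179)]);
g=np.hstack([cv2.resize(im[175:245,340:410],(266,266),interpolation=2),cv2.resize(im[155:225,220:290],(266,266),interpolation=2),cv2.resize(im[115:165,205:295],(266,148),interpolation=2) if 0 else cv2.resize(im[105:175,210:300],(248,266)[:2],interpolation=2)])
t=cv2.resize(A,(780,300) if 0 else (532,266)); t=np.hstack([t,np.zeros((266,248,3),np.uint8)])
cv2.imwrite('pics/crop0.png',np.vstack([t,g])[:,:,::-1])
E
```

```text
orange 46 1149 (255, 190) [488.5   1.  187.7  83.3  78.6]
blue 28 2876 (328, 199) [ 467.5 -254.8  221.9  160.8    0.8]
blue 28 455 (468, 275) [ 200.4 -739.8  172.1  132.6  -12.5]
blue 26 18 (216, 142) [664.4 142.8  15.6  12.5 -15.7]
blue 26 19 (279, 143) [664.7 -82.3  16.7  12.8 -25.2]
blue 26 18 (262, 147) [647.1 -21.3  14.8  14.2   0.9]
white 6 3174 (255, 77) [ 927.8    2.9 1693.2   31.3  -90. ]
white 6 401 (337, 122) [ 745.6 -300.   179.5  120.3   79. ]
white 6 963 (187, 179) [531.4 243.  190.2  83.8  -4.9]
white 6 2397 (63, 186) [500.2 694.  238.1 199.  -84.3]
white 6 1054 (445, 177) [ 555.8 -689.3  122.1  121.8   16.8]
white 6 971 (143, 207) [427.4 392.  189.2  84.1  -3.6]
white 6 933 (374, 210) [ 432.  -420.2  190.3   83.6   -3.8]
white 6 382 (46, 277) [185.  711.6  92.3  65.3 -72.7]
white 26 43 (339, 124) [ 740.6 -297.4   24.2   23.5  -13.4]
white 26 45 (329, 130) [ 714.3 -259.8   24.    23.7  -13.4]
white 26 46 (354, 136) [ 697.  -351.7   26.2   21.8   -1.9]
white 26 26 (218, 137) [680.4 137.6  24.9  14.   72. ]
white 26 33 (282, 138) [683.3 -92.9  25.3  22.2  52.9]
white 26 34 (264, 142) [666.8 -26.8  23.8  19.9  72. ]
white 26 14 (215, 145) [651.5 146.5  24.    6.9  72. ]
white 26 12 (278, 146) [652.3 -77.   22.5   7.   72. ]
white 26 15 (261, 150) [634.8 -20.6  30.5  14.5 -67.6]
white 26 19 (497, 245) [ 308.4 -854.7   35.    13.5   12.6]
white 26 140 (50, 250) [262.2 702.   53.   47.6  16.5]
```

View pics/crop0.png

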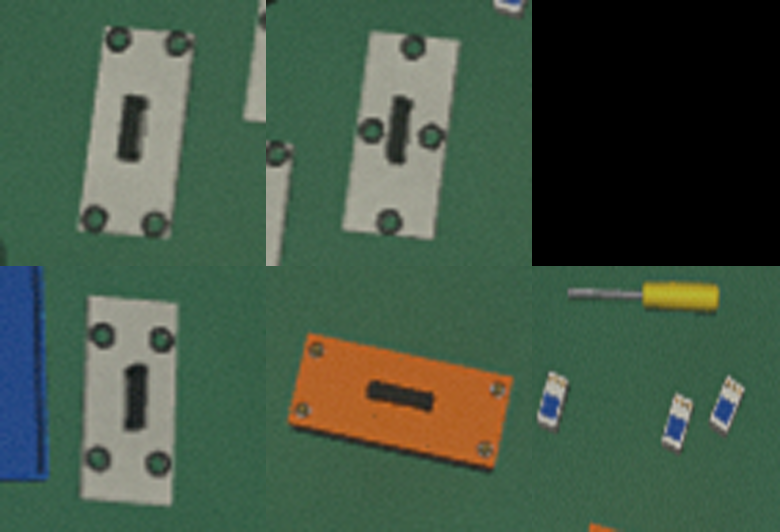

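Top view crop: the cover at (143,208) has holes at its four corners, so it is cover_b. (187,179) is cover_a (a cross of holes), and (374,210) is cover_c (holes moved inward). The transit cover on its base is at (255,190). There are three modules. I'll move to the base now.

```bash
cat > go.py <<'E'
import sys
from h import *
# usage: go.py x y z yaw(tool-y direction, deg, mod 180 nearest) -> spin first, then tool-frame shift
def plan(x,y,z,yaw):
    s=arm.read_state(); T=R.from_quat(s['ee_rot']).as_matrix(); p=s['position']
    cur=np.degrees(np.arctan2(T[1,1],T[0,1])); q1=np.degrees(np.arctan2(y,x))
    # choose the half turn with q6 = yaw-q1-180 nearest zero
    best=min([yaw,yaw+180],key=lambda w:abs((w-q1-180+180)%360-180))
    q6=(best-q1-180+180)%360-180; q6now=np.degrees(s['joints'][5]); q1now=np.degrees(s['joints'][0])
    spin=-((q6+q1)-(q6now+q1now))
    w=np.radians(cur-spin); Y=np.array([np.cos(w),np.sin(w),0]); X=np.array([0,0,-1]); Z=np.cross(X,Y)
    d=np.array([x,y,z])-p
    print('pos',p.round(1),'yaw',round(cur,1),'w',round(s['gripper_width'],1),'t',round(s['clock'],2),'F',np.round(s['contact_force'],1))
    print('tilt(deg)',np.degrees(np.arccos(-T[2,0])).round(2),'spin',round(spin,1),'then shift x,y,z',(d@np.c_[X,Y,Z]).round(1))
plan(*map(float,sys.argv[1:5]))
E
python3 go.py 488.5 1 150 -11.4
```

```text
pos [248.2 573.  230.3] yaw -113.4 w 85.8 t 0.1 F [-0.6  0.1 -0.4]
tilt(deg) 0.11 spin 78.0 then shift x,y,z [  80.3 -348.7 -513.2]
```

Call:
drive_tool([
  [0,0,0,7],
  [0,0,0,7],
  [0,0,0,7],
  [0,0,0,7],
  [0,0,0,7],
  [0,0,0,7],
  [0,0,0,7],
  [0,0,0,7],
  [0,0,0,7],
  [0,0,0,7],
], grip=60)

```text
clock: 0.93
position: [248.3, 573.2, 230.6]
ee_rot: [-0.483, 0.517, 0.483, 0.516]
contact_force: [-0.3, -1.3, 1.0]
gripper_width: 60.1
```

```bash
python3 go.py 488.5 1 150 -11.4
```

```text
pos [248.3 573.2 230.6] yaw 176.2 w 60.1 t 0.93 F [-0.3 -1.3  1. ]
tilt(deg) 0.08 spin 7.6 then shift x,y,z [  80.6 -348.6 -513.4]
```

Call:
drive_tool([
  [0,0,0,3.8],
  [0,0,0,3.8],
  [0,-22,-32,0],
  [0,-22,-32,0],
  [0,-22,-32,0],
  [0,-22,-32,0],
  [0,-22,-32,0],
  [0,-22,-32,0],
  [0,-22,-32,0],
  [0,-22,-32,0],
])

```text
clock: 1.77
position: [372.3, 286.5, 231.1]
ee_rot: [-0.45, 0.546, 0.45, 0.545]
contact_force: [0.5, -0.2, -1.2]
gripper_width: 60.0
```

Call:
drive_tool([
  [0,-22,-32,0],
  [0,-22,-32,0],
  [0,-22,-32,0],
  [0,-22,-32,0],
  [0,-22,-32,0],
  [0,-22,-32,0],
  [0,-22,-32,0],
  [0,-19,-33,0],
  [40,0,0,0],
  [40,0,0,0],
])

```text
clock: 2.6
position: [494.9, 1.5, 152.1]
ee_rot: [-0.449, 0.545, 0.448, 0.549]
contact_force: [1.3, 0.6, -1.3]
gripper_width: 60.3
```

```bash
python3 go.py 488.5 1 52 -11.4
python3 - <<'E'
from meas import *
a=snap('top1','top'); b=snap('side1','side')
cv2.imwrite('pics/c1.png',np.hstack([cv2.resize(a[140:240,205:305],(400,400),interpolation=2),cv2.resize(b[150:250,205:305],(400,400),interpolation=2)])[:,:,::-1])
# side-view check of handle / plate via projections
print(proj('side',[[488.5,1,58],[488.5,1,150]]).round(1), proj('top',[[488.5,1,76]]).round(1))
E
```

```text
pos [494.9   1.5 152.1] yaw 168.7 w 60.3 t 2.6 F [ 1.3  0.6 -1.3]
tilt(deg) 0.38 spin 0.1 then shift x,y,z [100.1   6.2  -1.7]
[[252.1 204.2]
 [252.1 175.6]] [[255.  188.2]]
```

View pics/c1.png

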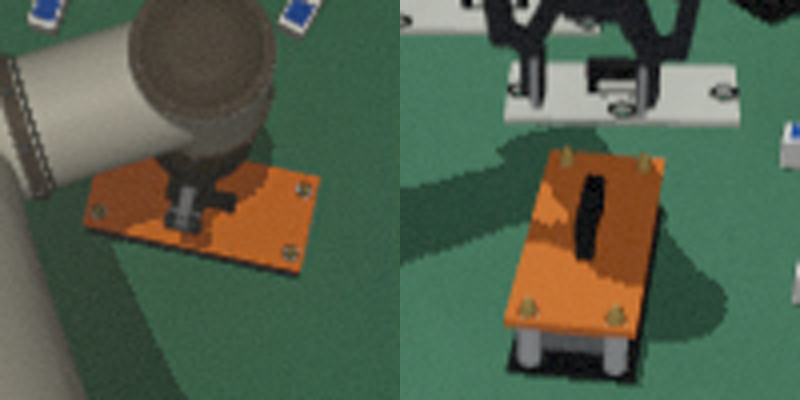

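The crop shows the fingers straddling the handle. In the side view the handle is at (252,204), which agrees with the projection. I'll go down and grip it.

Call:
drive_tool([
  [0,6,-2,0],
  [25,0,0,0],
  [25,0,0,0],
  [25,0,0,0],
  [15,0,0,0],
  [10,0,0,0],
  [0,0,0,0],
  [0,0,0,0],
])

```text
clock: 3.37
position: [488.1, 3.4, 53.3]
ee_rot: [-0.451, 0.544, 0.45, 0.546]
contact_force: [-0.2, -0.1, 0.7]
gripper_width: 60.2
```

Call:
drive_tool([
  [0,0,0,0],
  [0,0,0,0],
  [0,0,0,0],
  [0,0,0,0],
  [0,0,0,0],
  [0,0,0,0],
  [0,0,0,0],
  [0,0,0,0],
], grip=0)

```text
clock: 4.03
position: [487.6, 2.7, 52.6]
ee_rot: [-0.45, 0.545, 0.449, 0.546]
contact_force: [-1.2, 1.3, 5.8]
gripper_width: 13.1
```

```bash
python3 go.py 488.5 1 52 -11.4
```

```text
pos [487.6   2.7  52.6] yaw 169.0 w 13.1 t 4.03 F [-1.2  1.3  5.8]
tilt(deg) 0.14 spin 0.4 then shift x,y,z [ 0.6 -1.2 -1.5]
```

Call:
drive_tool([
  [-5,0,0,0],
  [-10,0,0,0],
  [-15,0,0,0],
  [-20,0,0,0],
  [-20,0,0,0],
  [-20,0,0,0],
  [-10,0,0,0],
  [0,0,0,0],
])

```text
clock: 4.7
position: [487.6, 2.6, 153.7]
ee_rot: [-0.45, 0.544, 0.449, 0.547]
contact_force: [0.6, -1.2, -2.3]
gripper_width: 12.8
```

Call:
drive_tool([
  [0,0,0,5],
  [0,0,0,7],
  [0,0,0,7],
  [0,0,0,7],
  [0,0,0,7],
  [0,0,0,7],
  [0,0,0,7],
  [0,0,0,7],
  [0,0,0,7],
  [0,0,0,7],
])

```text
clock: 5.53
position: [485.3, 2.1, 149.9]
ee_rot: [-0.065, 0.705, 0.065, 0.703]
contact_force: [0.7, 0.0, -1.8]
gripper_width: 12.9
```

```bash
python3 go.py 467.5 -283 60 90.8
python3 - <<'E'
from meas import *
a=snap('top2','top'); b=snap('side2','side')
cv2.imwrite('pics/c2.png',np.hstack([cv2.resize(a[130:240,205:355],(400,293),interpolation=2),cv2.resize(b[100:250,175:325],(400,293),interpolation=2)])[:,:,::-1])
E
```

```text
pos [485.3   2.1 149.9] yaw 100.6 w 12.9 t 5.53 F [ 0.7  0.  -1.8]
tilt(deg) 0.2 spin 9.8 then shift x,y,z [  89.9 -284.9  -21.7]
```

View pics/c2.png

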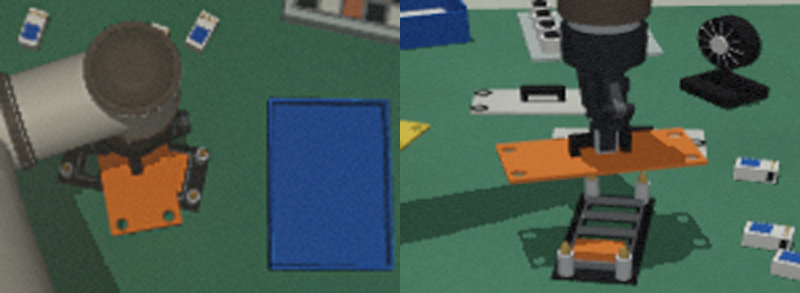

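The orange cover is held level. One orange spacer shows in the −y end bay, at about (399,243) in the side view. Next I'll carry the cover to the tray.

Call:
drive_tool([
  [0,0,0,5],
  [0,0,0,4.8],
  [0,-35,-3,0],
  [0,-36,-3,0],
  [0,-36,-3,0],
  [0,-36,-3,0],
  [0,-36,-3,0],
  [0,-36,-3,0],
  [0,-36,-2,0],
  [0,-34,-2,0],
])

```text
clock: 6.47
position: [469.4, -284.7, 150.4]
ee_rot: [-0.008, 0.708, 0.009, 0.706]
contact_force: [1.5, 0.4, -2.0]
gripper_width: 12.5
```

Call:
drive_tool([
  [30,0,0,0],
  [30,0,0,0],
  [20,0,0,0],
  [0,0,0,0],
  [0,0,0,0],
])

```text
clock: 6.88
position: [469.4, -282.9, 70.0]
ee_rot: [-0.008, 0.708, 0.008, 0.706]
contact_force: [-0.5, -0.6, -0.7]
gripper_width: 13.2
```

```bash
python3 go.py 467.5 -283 18.5 90.8
python3 - <<'E'
from meas import *
a=snap('top3','top'); b=snap('side3','side')
cv2.imwrite('pics/c3.png',np.hstack([cv2.resize(a[150:250,290:390],(400,400),interpolation=2),cv2.resize(b[220:340,180:320],(400,400),interpolation=2)])[:,:,::-1])
E
```

```text
pos [ 469.4 -282.9   70. ] yaw 91.3 w 13.2 t 6.88 F [-0.5 -0.6 -0.7]
tilt(deg) 0.23 spin 0.5 then shift x,y,z [51.5 -0.1 -1.9]
```

View pics/c3.png

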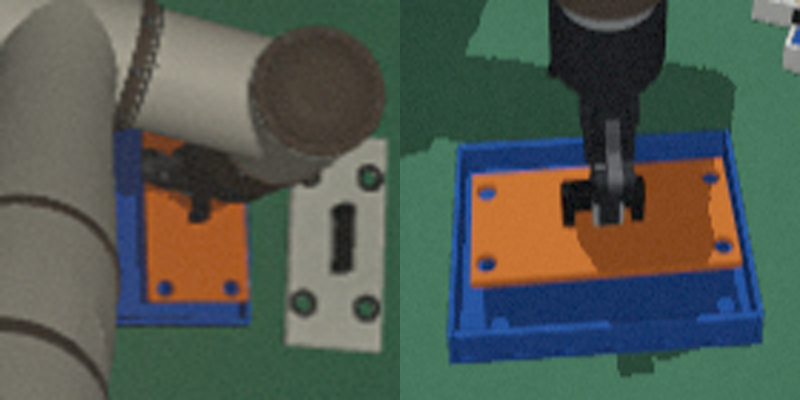

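The cover hangs inside the tray outline with its edges parallel to the walls. Lowering and releasing it now.

Call:
drive_tool([
  [20,0,-2,0],
  [15,0,0,0],
  [9,0,0,0],
  [5,0,0,0],
  [2,0,0,0],
  [0,0,0,0],
  [0,0,0,0],
])

```text
clock: 7.57
position: [469.3, -283.2, 21.2]
ee_rot: [-0.008, 0.706, 0.007, 0.708]
contact_force: [-0.3, 0.3, -2.0]
gripper_width: 12.8
```

Call:
drive_tool([
  [0,0,0,0],
  [0,0,0,0],
  [0,0,0,0],
  [0,0,0,0],
  [-10,0,0,0],
  [-20,0,0,0],
  [-30,0,0,0],
  [-35,0,0,0],
  [-35,0,0,0],
], grip=40)

```text
clock: 8.32
position: [468.0, -283.0, 152.3]
ee_rot: [-0.007, 0.707, 0.007, 0.707]
contact_force: [0.2, -0.7, -0.5]
gripper_width: 40.1
```

Call:
drive_tool([
  [0,35,3,0],
  [0,36,3,0],
  [0,36,3,0],
  [0,36,3,0],
  [0,36,3,0],
  [0,36,3,0],
], grip=75)

```text
clock: 8.82
position: [482.0, -66.1, 151.4]
ee_rot: [-0.007, 0.707, 0.007, 0.708]
contact_force: [0.6, 0.3, -0.1]
gripper_width: 75.2
```

Run:
```python
from meas import *
a=snap('top4','top'); b=snap('side4','side')
cv2.imwrite('pics/c4.png',np.hstack([cv2.resize(a[120:245,205:355],(400,333),interpolation=2),cv2.resize(b[170:340,180:335],(400,439),interpolation=2)[:333] if 0 else cv2.resize(b[180:330,180:340],(400,333),interpolation=2)])[:,:,::-1])
for n,im,c,zs in(('top',a,'top',(31,11)),('side',b,'side',(31,11))):
    for m in blobs(masks(im)['orange'],20):
        r,cc=np.nonzero(m); print(n,len(r),(round(cc.mean()),round(r.mean())),[list(rect(c,m,z)) for z in zs])
```

```text
top 987 (335, 200) [[np.float64(463.3), np.float64(-276.4), np.float64(179.0), np.float64(79.2), np.float64(0.8)], [np.float64(466.5), np.float64(-280.7), np.float64(181.8), np.float64(80.4), np.float64(0.8)]]
top 45 (270, 198) [[np.float64(463.5), np.float64(-49.8), np.float64(24.2), np.float64(21.0), np.float64(-89.3)], [np.float64(466.7), np.float64(-50.5), np.float64(24.6), np.float64(21.3), np.float64(-89.3)]]
side 152 (248, 227) [[np.float64(474.8), np.float64(-62.9), np.float64(46.4), np.float64(37.9), np.float64(-13.3)], [np.float64(476.0), np.float64(-39.8), np.float64(47.8), np.float64(39.0), np.float64(-13.3)]]
side 2017 (250, 302) [[np.float64(465.1), np.float64(-297.5), np.float64(180.7), np.float64(74.6), np.float64(0.8)], [np.float64(465.9), np.float64(-281.7), np.float64(186.4), np.float64(76.9), np.float64(0.8)]]
```

View pics/c4.png

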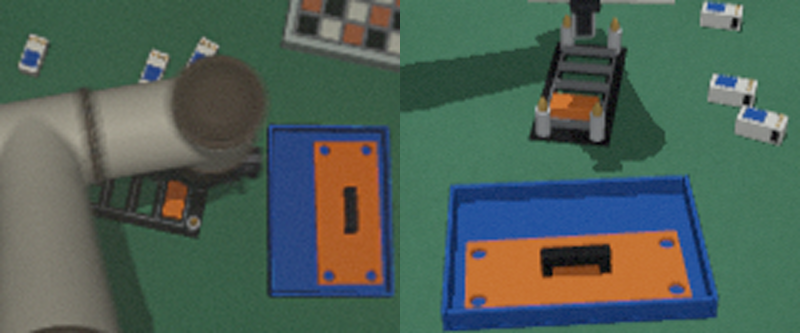

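The transit cover lies flat in the tray at about (466,−281). One spacer sits in the −y end bay, and the other bays are empty. Spacer next.

```bash
python3 go.py 477.5 -52 60 -11.4
```

```text
pos [482.7 -64.  151.6] yaw 91.5 w 75.0 t 8.92 F [ 0.1 -0.5  0.9]
tilt(deg) 0.13 spin -77.1 then shift x,y,z [91.6  7.5 10.7]
```

Call:
drive_tool([
  [0,0,0,-7],
  [0,0,0,-7],
  [0,0,0,-7],
  [0,0,0,-7],
  [0,0,0,-7],
  [0,0,0,-7],
  [0,0,0,-7],
  [0,0,0,-7],
  [0,0,0,-7],
  [0,0,0,-7],
])

```text
clock: 9.75
position: [482.0, -68.2, 151.0]
ee_rot: [-0.413, 0.574, 0.413, 0.574]
contact_force: [0.0, 0.3, -0.2]
gripper_width: 74.8
```

```bash
python3 go.py 477.5 -52 60 -11.4
```

```text
pos [482.  -68.2 151. ] yaw 161.5 w 74.8 t 9.75 F [ 0.   0.3 -0.2]
tilt(deg) 0.04 spin -7.1 then shift x,y,z [91.   7.6 15. ]
```

Call:
drive_tool([
  [0,0,0,-7.1],
  [0,7.5,15,0],
  [30,0,0,0],
  [30,0,0,0],
  [20,0,0,0],
  [0,0,0,0],
  [0,0,0,0],
  [0,0,0,0],
])

```text
clock: 10.42
position: [479.0, -51.6, 71.8]
ee_rot: [-0.447, 0.548, 0.446, 0.549]
contact_force: [0.4, -0.0, 0.5]
gripper_width: 75.2
```

```bash
python3 go.py 477.5 -52 12 -11.4;  python3 - <<'E'
from meas import *
b=snap('side5','side'); s=[arm.read_state()['position'].round(1)]; snap('x','side'); s.append(arm.read_state()['position'].round(1)); print(s)
cv2.imwrite('pics/c5.png',cv2.resize(b[170:260,205:305],(600,540),interpolation=2)[:,:,::-1])
E
```

```text
pos [479.  -51.6  71.8] yaw 168.3 w 75.2 t 10.42 F [ 0.4 -0.   0.5]
tilt(deg) 0.15 spin -0.3 then shift x,y,z [59.8  1.4 -0.6]
[array([479.1, -51.5,  72. ]), array([479.1, -51.5,  72.1])]
```

View pics/c5.png

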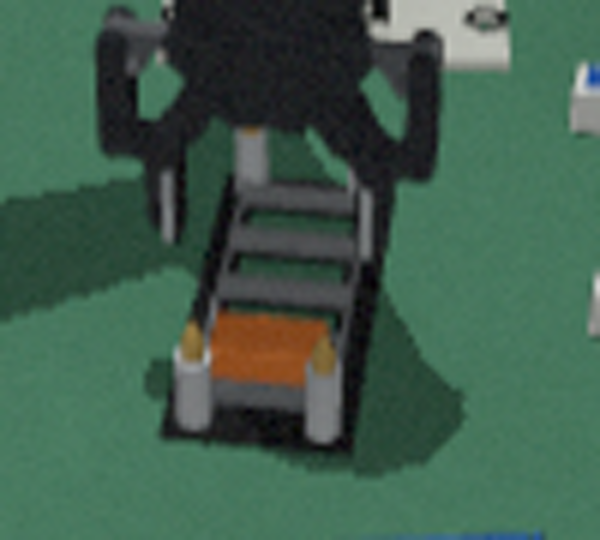

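The fingers straddle the spacer, with the studs clear of them. Going down.

Call:
drive_tool([
  [15,1,0,0],
  [15,0,0,0],
  [12,0,0,0],
  [9,0,0,0],
  [6,0,0,0],
  [3,0,0,0],
  [0,0,0,0],
  [0,0,0,0],
])

```text
clock: 11.18
position: [477.3, -51.2, 10.8]
ee_rot: [-0.447, 0.548, 0.446, 0.549]
contact_force: [-0.2, -0.6, -0.1]
gripper_width: 75.2
```

Call:
drive_tool([
  [0,0,0,0],
  [0,0,0,0],
  [0,0,0,0],
  [0,0,0,0],
  [0,0,0,0],
  [0,0,0,0],
], grip=30)

```text
clock: 11.68
position: [477.5, -51.2, 11.2]
ee_rot: [-0.447, 0.548, 0.446, 0.549]
contact_force: [-1.2, 0.0, 5.9]
gripper_width: 48.8
```

Call:
drive_tool([
  [-5,0,0,0],
  [-15,0,0,0],
  [-30,0,0,0],
  [-30,0,0,0],
  [-10,0,0,0],
  [0,0,0,0],
  [0,0,0,0],
])

```text
clock: 12.27
position: [476.5, -51.2, 100.6]
ee_rot: [-0.446, 0.548, 0.446, 0.549]
contact_force: [0.3, 0.2, -1.3]
gripper_width: 49.0
```

```bash
python3 go.py 467 -209 60 0.8;  python3 - <<'E'
from meas import *
b=snap('side6','side')
for m in blobs(masks(b)['orange'],20):
    r,cc=np.nonzero(m); print(len(r),(round(cc.mean()),round(r.mean())))
E
```

```text
pos [476.5 -51.2 100.6] yaw 168.2 w 49.0 t 12.27 F [ 0.3  0.2 -1.3]
tilt(deg) 0.07 spin -12.5 then shift x,y,z [  40.6   11.7 -157.6]
239 (248, 202)
2016 (250, 302)
```

Call:
drive_tool([
  [0,0,0,-6],
  [0,0,0,-6.5],
  [0,3,-39,0],
  [0,3,-39,0],
  [0,3,-39,0],
  [0,2.7,-40.6,0],
  [20,0,0,0],
  [20,0,0,0],
  [0,0,0,0],
  [0,0,0,0],
])

```text
clock: 13.15
position: [465.5, -209.0, 58.3]
ee_rot: [-0.502, 0.498, 0.505, 0.495]
contact_force: [-0.5, -0.3, 0.1]
gripper_width: 48.5
```

```bash
python3 go.py 467 -209.5 12.5 0.8
```

```text
pos [ 465.5 -209.    58.3] yaw -179.2 w 48.5 t 13.15 F [-0.5 -0.3  0.1]
tilt(deg) 0.33 spin -0.0 then shift x,y,z [45.8 -1.5 -0.5]
```

Call:
drive_tool([
  [15,0,0,0],
  [15,0,0,0],
  [10,0,0,0],
  [5,0,0,0],
  [0,0,0,0],
  [0,0,0,0],
])

```text
clock: 13.65
position: [467.7, -208.8, 15.7]
ee_rot: [0.504, -0.496, -0.503, -0.496]
contact_force: [-0.8, -0.6, -0.4]
gripper_width: 48.6
```

Call:
drive_tool([
  [0,0,0,0],
  [0,0,0,0],
  [0,0,0,0],
  [-10,0,0,0],
  [-25,0,0,0],
  [-35,0,0,0],
  [-35,0,0,0],
  [-35,0,0,0],
], grip=72)

```text
clock: 14.32
position: [466.8, -209.1, 157.9]
ee_rot: [0.504, -0.497, -0.503, -0.497]
contact_force: [0.9, 0.3, -0.2]
gripper_width: 71.9
```

```bash
python3 - <<'E'
from meas import *
a=snap('top7','top'); b=snap('side7','side')
cv2.imwrite('pics/c7.png',np.hstack([cv2.resize(a[115:245,205:361],(400,333),interpolation=2),cv2.resize(b[170:330,180:340],(400,333),interpolation=2)])[:,:,::-1])
# modules: white|blue blobs; body centre and axis in both views
for cam,im,box in(('top',a,(205,125,300,165)),('side',b,(290,170,345,250))):
    M=masks(im); m=((M['white']|M['blue'])).astype(np.uint8)
    k=np.zeros_like(m); x0,y0,x1,y1=box; k[y0:y1,x0:x1]=m[y0:y1,x0:x1]; k=cv2.morphologyEx(k,cv2.MORPH_CLOSE,np.ones((3,3)))
    for q in blobs(k,30): print(cam,q.sum(),np.argwhere(q).mean(0)[::-1].round(1),rect(cam,q,26))
    for q in blobs(M['blue']&(k>0),8):
        c=np.argwhere(q).mean(0)[::-1]; print('  blue',c.round(1),onz(cam,[c],26).round(1))
E
python3 go.py 477.5 -52 12 -11.4
```

```text
top 93 [216.8 139.5] [671.6 140.2  48.9  24.4 -17.9]
top 67 [281.  139.2] [676.5 -88.7  36.6  24.  -25.3]
top 582 [273.8 154.8] [618.7 -66.2 152.7  65.8 -88.9]
  blue [216.1 141.4] [[664.8 142.6  26. ]]
  blue [279.3 141.9] [[667.1 -82.6  26. ]]
side 159 [307.3 186.2] [666.2 122.1  62.2  49.2  75. ]
side 452 [318. 228.] [656.7 -66.4 127.9  65.3 -75.2]
  blue [306.  182.7] [[664.1 141.7  26. ]]
  blue [310.  216.3] [[645.8 -21.2  26. ]]
  blue [321.6 231.2] [[664.2 -83.9  26. ]]
pos [ 471.2 -210.1  162.8] yaw -179.1 w 72.1 t 14.42 F [-0.3  0.1  0.2]
tilt(deg) 0.86 spin 12.2 then shift x,y,z [150.8  24.9 156.2]
```

View pics/c7.png

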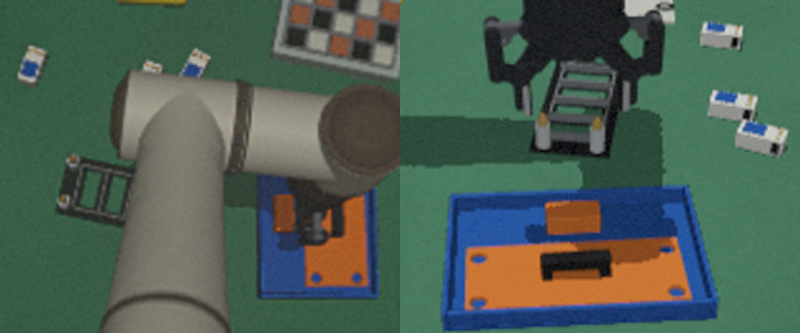

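Tray: spacer at about (285,213) in the crop, beside the cover. All four bays are empty. Now I'll fix the module poses from the unobstructed first top image.

```bash
python3 - <<'E'
from meas import *
im=cv2.imread('pics/top0.png')[:,:,::-1].copy(); hsv=cv2.cvtColor(im,cv2.COLOR_RGB2HSV).astype(int)
ng=~((hsv[...,0]>60)&(hsv[...,0]<95)&(hsv[...,1]>80))   # not green bench
k=np.zeros(im.shape[:2],bool); k[128:160,205:295]=ng[128:160,205:295]
for q in blobs(k,30):
    q=cv2.morphologyEx(q.astype(np.uint8),cv2.MORPH_OPEN,np.ones((2,2)))
    print(q.sum(),np.argwhere(q).mean(0)[::-1].round(1),rect('top',q,20),onz('top',[np.argwhere(q).mean(0)[::-1]],20).round(1))
E
python3 go.py 651 -24.5 80 -20
```

```text
142 [218.1 141.3] [667.  135.8  58.5  32.7 -17.1] [[667.2 135.9  20. ]]
134 [281.  142.8] [666.3 -89.   58.2  30.4 -26.6] [[666.  -89.1  20. ]]
135 [263.3 147. ] [648.7 -26.   58.6  30.6 -18.9] [[648.9 -26.1  20. ]]
pos [ 471.2 -210.1  162.8] yaw -179.1 w 72.1 t 14.42 F [-0.3  0.1  0.2]
tilt(deg) 0.86 spin 20.8 then shift x,y,z [  82.8 -105.8  235.7]
```

Call:
drive_tool([
  [0,0,0,6.6],
  [0,0,0,6.6],
  [0,0,0,6.6],
  [0,-16,37,0],
  [0,-16,37,0],
  [0,-16,37,0],
  [0,-16,37,0],
  [0,-16,37,0],
  [0,-16,37,0],
  [0,-10,14,0],
])

```text
clock: 15.25
position: [646.9, -16.7, 155.7]
ee_rot: [-0.412, 0.574, 0.411, 0.576]
contact_force: [0.2, -0.8, -0.0]
gripper_width: 72.0
```

Call:
drive_tool([
  [35,0,0,0],
  [35,0,0,0],
  [0,0,0,0],
  [0,0,0,0],
])

```text
clock: 15.58
position: [643.0, -20.9, 84.0]
ee_rot: [-0.41, 0.577, 0.411, 0.574]
contact_force: [0.8, -0.9, 0.9]
gripper_width: 72.0
```

```bash
python3 go.py 652 -23 8 -19;  python3 - <<'E'
from meas import *
b=snap('side8','side')
cv2.imwrite('pics/c8.png',cv2.resize(b[160:260,265:365],(500,500),interpolation=2)[:,:,::-1])
E
```

```text
pos [643.  -20.9  84. ] yaw 161.0 w 72.0 t 15.58 F [ 0.8 -0.9  0.9]
tilt(deg) 0.27 spin -0.0 then shift x,y,z [76.  -9.2  0.9]
```

View pics/c8.png

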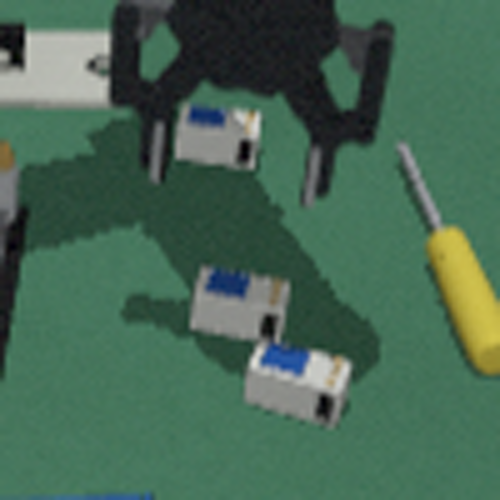

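The fingers straddle module B at side-view pixel ≈(310,220), and C stays clear. Going down to grip.

Call:
drive_tool([
  [20,-9,1,0],
  [20,0,0,0],
  [15,0,0,0],
  [11,0,0,0],
  [7,0,0,0],
  [3,0,0,0],
  [0,0,0,0],
  [0,0,0,0],
])

```text
clock: 16.3
position: [654.1, -22.4, 10.6]
ee_rot: [-0.411, 0.575, 0.41, 0.576]
contact_force: [0.3, 0.3, 0.2]
gripper_width: 71.9
```

Call:
drive_tool([
  [0,0,0,0],
  [0,0,0,0],
  [0,0,0,0],
  [0,0,0,0],
  [0,0,0,0],
  [0,0,0,0],
], grip=30)

```text
clock: 16.8
position: [654.2, -22.3, 10.7]
ee_rot: [-0.411, 0.575, 0.41, 0.576]
contact_force: [0.0, 0.6, 6.6]
gripper_width: 48.3
```

Call:
drive_tool([
  [-5,0,0,0],
  [-15,0,0,0],
  [-30,0,0,0],
  [-30,0,0,0],
  [-20,0,0,0],
  [0,0,0,0],
])

```text
clock: 17.3
position: [656.0, -22.3, 114.7]
ee_rot: [-0.412, 0.573, 0.409, 0.578]
contact_force: [0.8, -0.0, 0.1]
gripper_width: 48.2
```

```bash
python3 go.py 477.8 -51.9 70 -11.4
```

```text
pos [656.  -22.3 114.7] yaw 161.0 w 48.2 t 17.3 F [ 0.8 -0.   0.1]
tilt(deg) 0.53 spin -7.6 then shift x,y,z [ 44.7 168.9 -64.1]
```

Call:
drive_tool([
  [0,0,0,-7.1],
  [0,34,-13,-0.5],
  [0,34,-13,0],
  [0,34,-13,0],
  [0,34,-13,0],
  [0,33,-12,0],
  [20,0,0,0],
  [20,0,0,0],
  [0,0,0,0],
  [0,0,0,0],
])

```text
clock: 18.13
position: [473.7, -51.7, 68.4]
ee_rot: [-0.447, 0.548, 0.448, 0.546]
contact_force: [0.1, -0.2, -0.3]
gripper_width: 48.2
```

```bash
python3 go.py 477.8 -51.9 17 -11.4;  python3 - <<'E'
from meas import *
b=snap('side9','side'); a=snap('top9','top')
cv2.imwrite('pics/c9.png',np.hstack([cv2.resize(b[175:255,205:295],(400,356),interpolation=2),cv2.resize(a[155:235,215:305],(400,356),interpolation=2)])[:,:,::-1])
E
```

```text
pos [473.7 -51.7  68.4] yaw 168.6 w 48.2 t 18.13 F [ 0.1 -0.2 -0.3]
tilt(deg) 0.2 spin -0.0 then shift x,y,z [51.4 -4.   0.6]
```

View pics/c9.png

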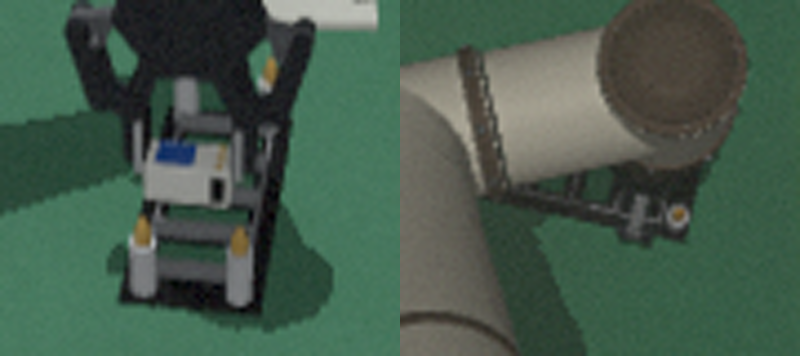

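The side view shows the module held level above the bay, with its blue patch near (251,211). I'll check its lateral offset numerically.

```bash
cat > held.py <<'E'
import sys
from meas import *
# lateral offset (base-y) of held module's blue patch from TCP; argv: TCP-minus-bottom
s=arm.read_state(); p=s['position']; off=float(sys.argv[1]); im=snap('held%d'%int(s['clock']*100),'side')
u=proj('side',[p+[0,0,26-off]])[0]; T=R.from_quat(s['ee_rot']).as_matrix()
for q in blobs(masks(im)['blue'],8):
    c=np.argwhere(q).mean(0)[::-1]
    if np.hypot(*(c-u))<25 and q.sum()<150:
        P=onz('side',[c],p[2]-off+26)[0]; print('px',c.round(1),q.sum(),'in tool y,z',((P-p)@T[:,1:]).round(1), P.round(1))
E
python3 held.py 10.7
```

```text
px [245.2 208.4] 32 in tool y,z [ 7.9 -1. ] [467.5 -50.7  85. ]
```

Call:
drive_tool([
  [15,-4,0,0],
  [15,0,0,0],
  [10,0,0,0],
  [6,0,0,0],
  [4,0,0,0],
  [1,0,0,0],
  [0,0,0,0],
  [0,0,0,0],
])

```text
clock: 18.95
position: [479.3, -52.1, 18.9]
ee_rot: [-0.448, 0.547, 0.448, 0.548]
contact_force: [0.3, -0.2, -0.7]
gripper_width: 48.7
```

Call:
drive_tool([
  [0,0,0,0],
  [0,0,0,0],
  [0,0,0,0],
  [-10,0,0,0],
  [-25,0,0,0],
  [-35,0,0,0],
  [-35,0,0,0],
  [0,0,0,0],
], grip=70)

```text
clock: 19.62
position: [483.4, -51.7, 130.2]
ee_rot: [-0.451, 0.543, 0.445, 0.551]
contact_force: [1.5, 1.0, 1.0]
gripper_width: 70.0
```

```bash
cat > chk.py <<'E'
from meas import *
s=arm.read_state(); im=snap('chk%d'%int(s['clock']*100),'side'); Rb=R.from_euler('z',-11.4,degrees=True).as_matrix()
for q in blobs(masks(im)['blue'],8):
    if q.sum()>150: continue
    c=np.argwhere(q).mean(0)[::-1]; P=onz('side',[c],31)[0]; L=(P-[488.5,1,0])@Rb
    if abs(L[0])<60 and abs(L[1])<100: print('in base: local xy',L[:2].round(1),q.sum())
    else: print('bench',c.round(1),onz('side',[c],26)[0].round(1),q.sum())
E
python3 chk.py; python3 go.py 671 -86 80 -26.3
```

```text
bench [306.  182.7] [664.1 141.7  26. ] 15
in base: local xy [ -7.2 -54.6] 30
bench [321.6 231.2] [664.2 -83.9  26. ] 31
bench [290.2 310.3] [ 547.  -323.6   26. ] 10
bench [211.  315.7] [ 383.8 -326.3   26. ] 9
pos [481.4 -51.7 127.2] yaw 168.6 w 70.5 t 19.67 F [ 0.1 -0.5 -0.1]
tilt(deg) 0.55 spin 14.9 then shift x,y,z [  47.2 -185.1   53.2]
```

Module 1 is seated in the −54 bay. Module C next.

Call:
drive_tool([
  [0,0,0,7.1],
  [0,0,0,7.1],
  [0,-37,10.6,0.7],
  [0,-37,10.6,0],
  [0,-37,10.6,0],
  [0,-37,10.6,0],
  [0,-37,10.6,0],
  [25,0,0,0],
  [25,0,0,0],
  [0,0,0,0],
])

```text
clock: 20.5
position: [663.8, -86.3, 65.6]
ee_rot: [-0.37, 0.605, 0.375, 0.597]
contact_force: [-1.5, -0.2, -2.2]
gripper_width: 70.2
```

Call:
drive_tool([
  [0,0,0,0],
  [0,0,0,0],
])

```text
clock: 20.67
position: [668.4, -86.3, 74.0]
ee_rot: [-0.374, 0.601, 0.373, 0.601]
contact_force: [0.3, -0.6, 0.6]
gripper_width: 70.0
```

```bash
python3 go.py 671 -86 10 -26.3; python3 chk.py
```

```text
pos [668.4 -86.3  74. ] yaw 153.7 w 70.0 t 20.67 F [ 0.3 -0.6  0.6]
tilt(deg) 0.05 spin -0.0 then shift x,y,z [64.  -2.2  1.4]
in base: local xy [ -7.5 -53.7] 33
bench [321.7 231.3] [664.5 -84.1  26. ] 30
bench [290.2 310.3] [ 547.  -323.6   26. ] 10
bench [211.2 315.6] [ 384.3 -326.1   26. ] 9
```

Call:
drive_tool([
  [20,-2,1,0],
  [15,0,0,0],
  [12,0,0,0],
  [9,0,0,0],
  [5,0,0,0],
  [3,0,0,0],
  [0,0,0,0],
  [0,0,0,0],
])

```text
clock: 21.38
position: [670.9, -86.2, 10.0]
ee_rot: [-0.373, 0.6, 0.373, 0.601]
contact_force: [0.7, -0.6, 0.7]
gripper_width: 69.9
```

Call:
drive_tool([
  [0,0,0,0],
  [0,0,0,0],
  [0,0,0,0],
  [0,0,0,0],
  [0,0,0,0],
  [0,0,0,0],
], grip=30)

```text
clock: 21.88
position: [671.3, -86.2, 10.6]
ee_rot: [-0.374, 0.6, 0.373, 0.601]
contact_force: [-0.4, 0.0, 5.7]
gripper_width: 48.2
```

Call:
drive_tool([
  [-5,0,0,0],
  [-15,0,0,0],
  [-30,0,0,0],
  [-30,0,0,0],
  [-20,0,0,0],
  [0,0,0,0],
  [0,0,0,0],
])

```text
clock: 22.47
position: [670.5, -86.2, 110.4]
ee_rot: [-0.373, 0.6, 0.373, 0.601]
contact_force: [-0.1, -0.1, -1.3]
gripper_width: 48.9
```

```bash
python3 go.py 484.9 -16.6 70 -11.4
```

```text
pos [670.5 -86.2 110.4] yaw 153.7 w 48.9 t 22.47 F [-0.1 -0.1 -1.3]
tilt(deg) 0.11 spin -14.9 then shift x,y,z [ 40.4 195.7  31.4]
```

Call:
drive_tool([
  [0,0,0,-7.1],
  [0,0,0,-7.1],
  [0,39,6.3,-0.7],
  [0,39,6.3,0],
  [0,39,6.3,0],
  [0,39,6.3,0],
  [0,39,6.2,0],
  [40,0,0,0],
  [0,0,0,0],
  [0,0,0,0],
])

```text
clock: 23.3
position: [483.7, -16.8, 67.7]
ee_rot: [-0.447, 0.549, 0.449, 0.545]
contact_force: [0.7, 0.2, -1.0]
gripper_width: 48.4
```

Call:
drive_tool([
  [0,0,0,0],
])

```text
clock: 23.38
position: [486.5, -16.5, 69.2]
ee_rot: [-0.448, 0.548, 0.448, 0.547]
contact_force: [0.6, -0.0, 0.7]
gripper_width: 48.5
```

```bash
python3 go.py 484.9 -16.6 17 -11.4; python3 held.py 10.6
```

```text
pos [486.5 -16.5  69.2] yaw 168.6 w 48.5 t 23.38 F [ 0.6 -0.   0.7]
tilt(deg) 0.07 spin -0.0 then shift x,y,z [52.2  1.5 -0.4]
px [248.6 200.1] 25 in tool y,z [ 8.3 -0.6] [478.3 -15.4  84.6]
px [246.5 224.4] 32 in tool y,z [ -0.7 -98.7] [ 467.7 -113.4   84.6]
```

Call:
drive_tool([
  [15,1.5,0,0],
  [15,0,0,0],
  [10,0,0,0],
  [6,0,0,0],
  [4,0,0,0],
  [2,0,0,0],
  [0,0,0,0],
  [0,0,0,0],
])

```text
clock: 24.1
position: [484.7, -16.1, 17.7]
ee_rot: [-0.448, 0.547, 0.448, 0.548]
contact_force: [0.3, -0.4, -0.8]
gripper_width: 48.6
```

Call:
drive_tool([
  [0,0,0,0],
  [0,0,0,0],
  [0,0,0,0],
  [-10,0,0,0],
  [-25,0,0,0],
  [-35,0,0,0],
  [-35,0,0,0],
  [0,0,0,0],
  [0,0,0,0],
], grip=70)

```text
clock: 24.85
position: [485.5, -15.6, 124.7]
ee_rot: [-0.449, 0.545, 0.447, 0.549]
contact_force: [-1.2, -0.5, -0.1]
gripper_width: 69.9
```

```bash
python3 chk.py; python3 go.py 670 140 80 -17.5
```

```text
bench [306.  182.7] [664.1 141.7  26. ] 15
in base: local xy [ -9.8 -17.7] 25
in base: local xy [ -7.2 -54.6] 30
bench [290.2 310.3] [ 547.  -323.6   26. ] 10
bench [211.2 315.6] [ 384.3 -326.1   26. ] 9
pos [484.1 -16.  123. ] yaw 168.6 w 70.2 t 24.9 F [-1.4 -0.3 -0.1]
tilt(deg) 0.12 spin 6.1 then shift x,y,z [  43.  -130.3  204.7]
```

Two modules are seated and A hasn't moved. Going to A.

Call:
drive_tool([
  [0,0,0,6.1],
  [0,-20,31.5,0],
  [0,-20,31.5,0],
  [0,-20,31.5,0],
  [0,-20,31.5,0],
  [0,-20,31.5,0],
  [0,-20,31.5,0],
  [0,-10,16,0],
  [40,0,0,0],
  [0,0,0,0],
])

```text
clock: 25.73
position: [665.3, 139.9, 72.7]
ee_rot: [-0.416, 0.576, 0.42, 0.565]
contact_force: [-2.5, -0.8, -2.4]
gripper_width: 70.0
```

Call:
drive_tool([
  [0,0,0,0],
  [0,0,0,0],
])

```text
clock: 25.9
position: [669.7, 139.8, 81.9]
ee_rot: [-0.418, 0.571, 0.418, 0.57]
contact_force: [0.9, 0.7, 1.6]
gripper_width: 70.0
```

```bash
python3 chk.py; python3 go.py 670 140 10 -17.5
```

```text
bench [306.  182.7] [664.1 141.7  26. ] 15
in base: local xy [-10.  -17.5] 26
in base: local xy [ -7.2 -54.6] 30
bench [290.2 310.3] [ 547.  -323.6   26. ] 10
bench [211.  315.5] [ 383.8 -325.9   26. ] 8
pos [670.3 140.   83.2] yaw 162.5 w 70.1 t 25.95 F [0.1 0.6 0.2]
tilt(deg) 0.07 spin -0.0 then shift x,y,z [73.2  0.3 -0.1]
```

Call:
drive_tool([
  [20,0,0,0],
  [20,0,0,0],
  [15,0,0,0],
  [10,0,0,0],
  [5,0,0,0],
  [3,0,0,0],
  [0,0,0,0],
  [0,0,0,0],
])

```text
clock: 26.62
position: [670.6, 140.4, 10.5]
ee_rot: [-0.418, 0.57, 0.418, 0.571]
contact_force: [0.7, 0.6, -0.1]
gripper_width: 70.4
```

Call:
drive_tool([
  [0,0,0,0],
  [0,0,0,0],
  [0,0,0,0],
  [0,0,0,0],
  [0,0,0,0],
  [0,0,0,0],
], grip=30)

```text
clock: 27.12
position: [670.8, 140.7, 10.9]
ee_rot: [-0.419, 0.569, 0.418, 0.571]
contact_force: [-0.4, 0.8, 5.5]
gripper_width: 48.2
```

Call:
drive_tool([
  [-5,0,0,0],
  [-15,0,0,0],
  [-30,0,0,0],
  [-30,0,0,0],
  [-20,0,0,0],
  [0,0,0,0],
  [0,0,0,0],
])

```text
clock: 27.7
position: [669.9, 140.4, 110.3]
ee_rot: [-0.418, 0.57, 0.418, 0.571]
contact_force: [-0.1, 0.0, -1.5]
gripper_width: 48.2
```

```bash
python3 go.py 492.1 18.6 70 -11.4
```

```text
pos [669.9 140.4 110.3] yaw 162.5 w 48.2 t 27.7 F [-0.1  0.  -1.5]
tilt(deg) 0.11 spin -6.1 then shift x,y,z [  40.3  150.2 -154.6]
```

Call:
drive_tool([
  [0,0,0,-6.1],
  [0,25,-26,0],
  [0,25,-26,0],
  [0,25,-26,0],
  [0,25,-26,0],
  [0,25,-26,0],
  [0,25,-24.6,0],
  [40,0,0,0],
  [0,0,0,0],
  [0,0,0,0],
])

```text
clock: 28.53
position: [490.2, 17.6, 67.4]
ee_rot: [-0.447, 0.55, 0.448, 0.545]
contact_force: [1.0, -0.4, -0.3]
gripper_width: 48.8
```

Call:
drive_tool([
  [0,0,0,0],
])

```text
clock: 28.62
position: [493.0, 18.7, 69.2]
ee_rot: [-0.448, 0.547, 0.448, 0.547]
contact_force: [-0.7, -1.2, -0.4]
gripper_width: 48.5
```

```bash
python3 go.py 492.1 18.6 17 -11.4; python3 held.py 10.7
```

```text
pos [493.   18.7  69.2] yaw 168.6 w 48.5 t 28.62 F [-0.7 -1.2 -0.4]
tilt(deg) 0.06 spin -0.0 then shift x,y,z [52.2  0.9 -0.3]
px [250.4 192.3] 24 in tool y,z [ 8.  -0.7] [485.1  19.6  84.5]
px [247.5 215.7] 26 in tool y,z [   1.1 -100.9] [472.  -80.   84.5]
```

Call:
drive_tool([
  [15,1,0,0],
  [15,0,0,0],
  [10,0,0,0],
  [6,0,0,0],
  [4,0,0,0],
  [2,0,0,0],
  [0,0,0,0],
  [0,0,0,0],
])

```text
clock: 29.33
position: [491.8, 18.8, 17.8]
ee_rot: [-0.448, 0.547, 0.448, 0.548]
contact_force: [0.2, 0.1, -0.7]
gripper_width: 48.7
```

Call:
drive_tool([
  [0,0,0,0],
  [0,0,0,0],
  [0,0,0,0],
  [-10,0,0,0],
  [-25,0,0,0],
  [-35,0,0,0],
  [-35,0,0,0],
  [-40,0,0,0],
  [-40,0,0,0],
], grip=70)

```text
clock: 30.08
position: [490.6, 18.3, 204.4]
ee_rot: [-0.448, 0.547, 0.448, 0.547]
contact_force: [0.9, 0.4, -0.3]
gripper_width: 70.2
```

```bash
python3 chk.py; python3 go.py 427.4 392 200 86.4
python3 - <<'E'
from meas import *
a=snap('top10','top'); b=snap('side10','side')
cv2.imwrite('pics/c10.png',np.hstack([cv2.resize(a,(400,300),interpolation=2),cv2.resize(b[90:265,190:390],(400,300),interpolation=2)])[:,:,::-1])
for m in blobs(masks(a)['white'],500):
    r,c=np.nonzero(m)
    if m.sum()<1300: print((round(c.mean()),round(r.mean())),rect('top',m,6))
E
```

```text
in base: local xy [-8.9 17.2] 23
in base: local xy [ -9.6 -17.9] 25
in base: local xy [ -7.2 -54.6] 30
bench [290.2 310.3] [ 547.  -323.6   26. ] 10
bench [211.  315.5] [ 383.8 -325.9   26. ] 8
pos [495.9  19.  213.4] yaw 168.7 w 70.0 t 30.13 F [2.  0.1 7.3]
tilt(deg) 0.99 spin -97.8 then shift x,y,z [  13.4 -368.1   90.9]
(216, 161) [602.8 135.5 119.5 100.8 -69. ]
(445, 177) [ 555.7 -688.9  122.1  120.9   16.8]
(143, 209) [426.8 392.  187.5  84.1  -3.6]
(374, 210) [ 432.4 -420.3  189.4   82.3   -4.2]
(46, 265) [217.9 721.7 134.1  91.7  17.4]
```

View pics/c10.png

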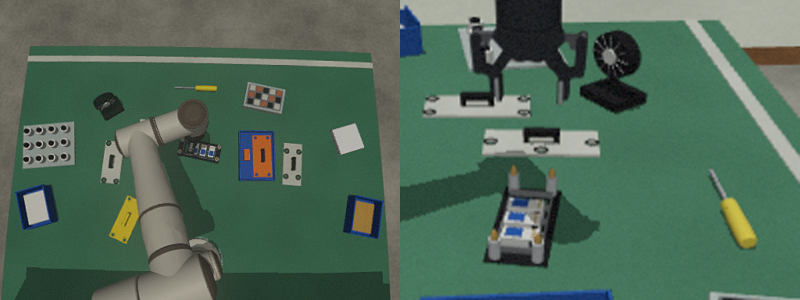

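All three modules are in bays and the bench is clear of others. cover_b is still at (143,209), which is world (427,392) at −3.6°. Going to fetch it.

Call:
drive_tool([
  [0,0,0,-7],
  [0,0,0,-7],
  [0,0,0,-7],
  [0,0,0,-7],
  [0,0,0,-7],
  [0,0,0,-7],
  [0,0,0,-7],
  [0,0,0,-7],
  [0,0,0,-7],
  [0,0,0,-7],
], grip=60)

```text
clock: 31.07
position: [490.2, 18.4, 200.8]
ee_rot: [-0.68, 0.19, 0.682, 0.189]
contact_force: [-0.5, -0.8, 0.5]
gripper_width: 60.1
```

Call:
drive_tool([
  [0,0,0,-7],
  [0,0,0,-7],
  [0,0,0,-7],
  [0,0,0,-6.8],
  [0,-38,9,0],
  [0,-38,9,0],
  [0,-38,9,0],
  [0,-38,9,0],
  [0,-38,9,0],
  [0,-38,9,0],
])

```text
clock: 31.9
position: [450.3, 250.7, 201.0]
ee_rot: [-0.706, 0.023, 0.707, 0.022]
contact_force: [0.4, -0.7, 0.3]
gripper_width: 59.8
```

```bash
python3 go.py 427.4 392 100 86.4
```

```text
pos [450.3 250.7 201. ] yaw -93.6 w 59.8 t 31.9 F [ 0.4 -0.7  0.3]
tilt(deg) 0.15 spin -0.0 then shift x,y,z [ 101.  -139.6   31.8]
```

Call:
drive_tool([
  [0,-35,8,0],
  [0,-35,8,0],
  [0,-35,8,0],
  [0,-35,8,0],
  [35,0,0,0],
  [35,0,0,0],
  [30,0,0,0],
  [0,0,0,0],
  [0,0,0,0],
  [0,0,0,0],
])

```text
clock: 32.73
position: [429.4, 391.9, 103.4]
ee_rot: [0.707, -0.022, -0.706, -0.023]
contact_force: [0.2, 0.6, 0.8]
gripper_width: 59.7
```

```bash
python3 go.py 427.2 392 12.5 86.4;  python3 - <<'E'
from meas import *
b=snap('side11','side'); 
for m in blobs(masks(b)['white'],200):
    r,c=np.nonzero(m)
    if 190<c.mean()<300 and 130<r.mean()<190: print((round(c.mean()),round(r.mean())),rect('side',m,6))
cv2.imwrite('pics/c11.png',cv2.resize(b[100:190,180:300],(600,450),interpolation=2)[:,:,::-1])
E
```

```text
pos [429.4 391.9 103.4] yaw -93.6 w 59.7 t 32.73 F [0.2 0.6 0.8]
tilt(deg) 0.1 spin -0.0 then shift x,y,z [90.9  0.   2.2]
(244, 173) [484.7 245.2  98.9  91.3  -5.5]
(277, 174) [582.2 235.1  87.8  85.3  85.3]
```

View pics/c11.png

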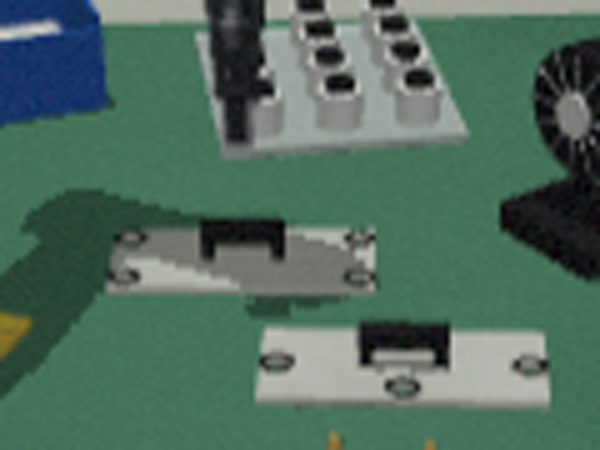

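cover_b (corner holes) lies under the fingers, with its handle at about (228,145) in the side view; cover_a is separate. Descending.

Call:
drive_tool([
  [25,0,2,0],
  [25,0,0,0],
  [20,0,0,0],
  [10,0,0,0],
  [7,0,0,0],
  [3,0,0,0],
  [0,0,0,0],
  [0,0,0,0],
])

```text
clock: 33.45
position: [427.3, 392.2, 13.6]
ee_rot: [0.707, -0.022, -0.706, -0.023]
contact_force: [0.1, 0.4, 0.4]
gripper_width: 60.2
```

Call:
drive_tool([
  [0,0,0,0],
  [0,0,0,0],
  [0,0,0,0],
  [0,0,0,0],
  [0,0,0,0],
  [0,0,0,0],
  [0,0,0,0],
  [0,0,0,0],
], grip=0)

```text
clock: 34.12
position: [426.8, 391.6, 12.9]
ee_rot: [0.707, -0.022, -0.707, -0.022]
contact_force: [-2.0, -1.0, 5.1]
gripper_width: 13.1
```

```bash
python3 go.py 488.5 1 180 -11.4
```

```text
pos [426.8 391.6  12.9] yaw -93.6 w 13.1 t 34.12 F [-2.  -1.   5.1]
tilt(deg) 0.03 spin 97.8 then shift x,y,z [-167.1 -137.6 -370.8]
```

Call:
drive_tool([
  [-5,0,0,0],
  [-15,0,0,0],
  [-25,0,0,0],
  [-35,0,0,0],
  [-35,0,0,0],
  [-25,0,0,0],
  [0,0,0,0],
  [0,0,0,0],
])

```text
clock: 34.78
position: [426.6, 391.8, 153.3]
ee_rot: [0.707, -0.022, -0.707, -0.023]
contact_force: [-0.6, -1.3, -3.1]
gripper_width: 12.6
```

```bash
python3 go.py 488.5 1 150 -11.4
```

```text
pos [426.6 391.8 153.3] yaw -93.7 w 12.6 t 34.78 F [-0.6 -1.3 -3.1]
tilt(deg) 0.16 spin 97.8 then shift x,y,z [   3.3 -138.1 -370.8]
```

Call:
drive_tool([
  [0,0,0,5],
  [0,0,0,7],
  [0,0,0,7],
  [0,0,0,7],
  [0,0,0,7],
  [0,0,0,7],
  [0,0,0,7],
  [0,0,0,7],
  [0,0,0,7],
  [0,0,0,7],
])

```text
clock: 35.62
position: [425.5, 390.1, 149.4]
ee_rot: [-0.572, 0.418, 0.572, 0.414]
contact_force: [0.4, 0.1, -1.7]
gripper_width: 12.8
```

Call:
drive_tool([
  [0,0,0,7],
  [0,0,0,7],
  [0,0,0,7],
  [0,0,0,5],
  [0,0,0,3.8],
  [0,-10,-27,0],
  [0,-12,-32,0],
  [0,-12,-32,0],
  [0,-12,-32,0],
  [0,-12,-32,0],
])

```text
clock: 36.45
position: [451.3, 225.5, 149.8]
ee_rot: [-0.448, 0.549, 0.448, 0.545]
contact_force: [0.1, 0.1, -2.0]
gripper_width: 13.0
```

```bash
python3 go.py 488.5 1 150 -11.4
```

```text
pos [451.3 225.5 149.8] yaw 168.6 w 13.0 t 36.45 F [ 0.1  0.1 -2. ]
tilt(deg) 0.31 spin 0.0 then shift x,y,z [-2.000e-01 -8.100e+01 -2.127e+02]
```

Call:
drive_tool([
  [0,-12,-32,0],
  [0,-12,-32,0],
  [0,-12,-32,0],
  [0,-12,-32,0],
  [0,-12,-32,0],
  [0,-12,-30,0],
  [0,-9,-21,0],
  [20,0,0,0],
  [20,0,0,0],
  [0,0,0,0],
])

```text
clock: 37.28
position: [485.8, 3.4, 106.9]
ee_rot: [-0.445, 0.552, 0.449, 0.544]
contact_force: [-1.2, -0.9, -2.8]
gripper_width: 12.7
```

Call:
drive_tool([
  [10,0,0,0],
  [0,0,0,0],
  [0,0,0,0],
  [0,0,0,0],
])

```text
clock: 37.62
position: [490.4, 5.4, 102.6]
ee_rot: [-0.448, 0.547, 0.448, 0.547]
contact_force: [-0.2, 0.1, -1.7]
gripper_width: 12.6
```

```bash
python3 go.py 488.5 1 53 -11.4;  python3 - <<'E'
from meas import *
b=snap('side12','side'); a=snap('top12','top'); z=arm.read_state()['position'][2]-12.9
cv2.imwrite('pics/c12.png',np.hstack([cv2.resize(b[160:250,205:305],(400,360),interpolation=2),cv2.resize(a[150:240,205:305],(400,360),interpolation=2)])[:,:,::-1])
for m in blobs(masks(b)['white'],200):
    r,c=np.nonzero(m)
    if 210<c.mean()<300 and 180<r.mean()<260: print((round(c.mean()),round(r.mean())),rect('side',m,z+6))
# expected base pin tops in the side and top image, z=57 & 40
B=R.from_euler('z',-11.4,degrees=True).as_matrix(); L=np.array([[x,y,57] for y in(-84,84) for x in(-28,28)])
print(proj('side',L@B.T+[488.5,1,0]).round(1))
im0=cv2.imread('pics/side7.png')[:,:,::-1].copy(); hsv=cv2.cvtColor(im0,cv2.COLOR_RGB2HSV).astype(int)
br=(hsv[...,0]>12)&(hsv[...,0]<28)&(hsv[...,1]>90)&(hsv[...,2]>80); br[:,:210]=0; br[:,300:]=0; br[:160]=0; br[255:]=0
for m in blobs(br,3):
    r,c=np.nonzero(m); print('brass',len(r),c.mean().round(1),r.mean().round(1),'top row',r.min())
print(proj('side',(L-[0,0,8])@B.T+[488.5,1,0]).round(1))
E
```

```text
pos [490.4   5.4 102.6] yaw 168.6 w 12.6 t 37.62 F [-0.2  0.1 -1.7]
tilt(deg) 0.01 spin 0.0 then shift x,y,z [49.6  1.  -4.7]
(248, 211) [472.  -80.6 148.6  83.9  77.2]
[[236.6 223.5]
 [258.6 225.5]
 [246.4 186.2]
 [265.7 187.8]]
brass 19 236.7 226.7 top row 224
brass 20 258.5 228.9 top row 226
[[236.7 225.9]
 [258.5 227.9]
 [246.4 188.5]
 [265.6 190. ]]
```

View pics/c12.png

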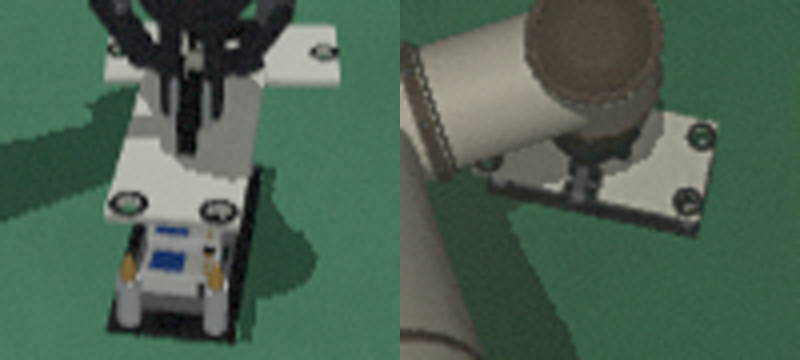

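The held cover_b hangs level just above the base. Its rings sit at (237,211) and (260,212) in the side view, and at (281,184) and (277,200) in the top view. I'll compare ring and pin positions within each camera so calibration error cancels.

```bash
cat > rel.py <<'E'
import sys
from meas import *
from scipy.ndimage import gaussian_filter
B=R.from_euler('z',-11.4,degrees=True).as_matrix(); O=np.array([488.5,1,0])
loc=lambda P:((P-O)@B)[:2].round(1)
def rings(cam,im,guess,z):
    g=im.astype(float).mean(2)
    for u,v in guess:
        x0,y0=int(round(u))-6,int(round(v))-6; w=cv2.resize(g[y0:y0+13,x0:x0+13],None,fx=8,fy=8,interpolation=cv2.INTER_CUBIC)
        d=(w<(0.5*w.min()+0.5*np.percentile(w,85))).astype(np.uint8)
        cs=[c for c in cv2.findContours(d,cv2.RETR_EXTERNAL,cv2.CHAIN_APPROX_NONE)[0] if len(c)>20]
        c=min(cs,key=lambda c:np.hypot(*(cv2.minEnclosingCircle(c)[0]-np.array([52,52]))))
        (cx,cy),ax,_=cv2.fitEllipse(c); px=[x0+(cx+.5)/8-.5,y0+(cy+.5)/8-.5]
        print(cam,'ring px',np.round(px,2),'axes px',np.round(np.array(ax)/8,1),'local',loc(onz(cam,[px],z)[0]))
def brass(cam,im,guess,z):
    h=cv2.cvtColor(im,cv2.COLOR_RGB2HSV).astype(int); br=(h[...,0]>12)&(h[...,0]<28)&(h[...,1]>70)&(h[...,2]>80)
    for u,v in guess:
        x0,y0=int(u)-6,int(v)-6; q=np.argwhere(br[y0:y0+13,x0:x0+13])
        if len(q)>2:
            px=q.mean(0)[::-1]+[x0,y0]; print(cam,'brass px',px.round(2),len(q),'local',loc(onz(cam,[px],z)[0]))
E
python3 - <<'E'
from rel import *
ld=lambda n:cv2.imread(f'pics/{n}.png')[:,:,::-1].copy()
z=102.6-12.9+6
rings('side',ld('side12'),[(237,211),(259.7,212.5)],z); rings('top',ld('top12'),[(280.7,184.3),(277,200.3)],z)
L=np.array([[x,y,50] for y in(-84,84) for x in(-28,28)])
for n in('side10','side7'): brass('side',ld(n),proj('side',L@B.T+O),47.6)
for n in('top10','top7','top4'): print(n); brass('top',ld(n),proj('top',L@B.T+O),50)
p=np.array([490.4,5.4,0]); print('tcp local',loc(p))
E
```

```text
side ring px [236.66 210.6 ] axes px [6.  9.6] local [-27.7 -80.2]
side ring px [259.18 212.69] axes px [6.1 9.5] local [ 28.6 -80.8]
top ring px [282.47 183.01] axes px [11.6 15.3] local [ 33.2 -85.8]
top ring px [278.44 201.03] axes px [11.2 15.1] local [-28.6 -85.1]
side brass px [236.74 226.74] 19 local [-27.7 -85.6]
side brass px [258.08 228.04] 25 local [ 26.7 -83.2]
side brass px [246.21 189.43] 14 local [-28.2  81.3]
side brass px [265.75 191.08] 12 local [28.8 80.8]
side brass px [236.65 226.85] 20 local [-27.8 -86. ]
side brass px [258.43 228.81] 21 local [ 28. -86.]
top10
top brass px [277.4 202.8] 5 local [-28.  -84.3]
top brass px [279.57 187.29] 7 local [ 26.1 -80.5]
top brass px [229.4 192.2] 5 local [-27.5  83.1]
top brass px [232.8 176.8] 5 local [27.3 83.9]
top7
top brass px [229.17 192.17] 6 local [-27.6  83.9]
top brass px [232.83 176.83] 6 local [27.2 83.7]
top4
top brass px [275.1 201.2] 10 local [-24.3 -75.5]
tcp local [1.  4.7]
```

Call:
drive_tool([
  [0,0.7,-2.5,0],
  [0,0,-2.5,0],
  [10,0,0,0],
  [10,0,0,0],
  [8,0,0,0],
  [0,0,0,0],
  [0,0,0,0],
  [0,0,0,0],
  [0,0,0,0],
])

```text
clock: 38.47
position: [489.2, 0.5, 74.9]
ee_rot: [-0.448, 0.547, 0.448, 0.548]
contact_force: [0.4, 0.0, -2.5]
gripper_width: 12.8
```

```bash
python3 go.py 488.5 1 53 -11.4;  python3 - <<'E'
from rel import *
b=snap('side13','side'); a=snap('top13','top'); p=arm.read_state()['position']; z=p[2]-12.9+6; print('tcp local',loc(p*[1,1,0]))
c=loc(p*[1,1,0]); H=np.array([[x+c[0],y+c[1],z] for y in(-84,) for x in(-28,28)])
rings('side',b,proj('side',H@B.T+O),z); rings('top',a,proj('top',H@B.T+O),z)
cv2.imwrite('pics/c13.png',np.hstack([cv2.resize(b[195:240,222:272],(400,360),interpolation=2),cv2.resize(a[170:215,250:300],(400,360),interpolation=2)])[:,:,::-1])
E
```

```text
pos [489.2   0.5  74.9] yaw 168.6 w 12.8 t 38.47 F [ 0.4  0.  -2.5]
tilt(deg) 0.07 spin -0.0 then shift x,y,z [21.9  0.8  0.3]
tcp local [ 0.7 -0.4]
side ring px [236.55 220.56] axes px [6.1 9.6] local [-27.7 -85.4]
side ring px [258.62 222.53] axes px [6.1 9.5] local [ 28.2 -85.5]
top ring px [279.28 203.35] axes px [11.5 15.3] local [-31.3 -90.3]
top ring px [282.75 185.04] axes px [11.2 15.2] local [ 32.4 -89. ]
```

View pics/c13.png

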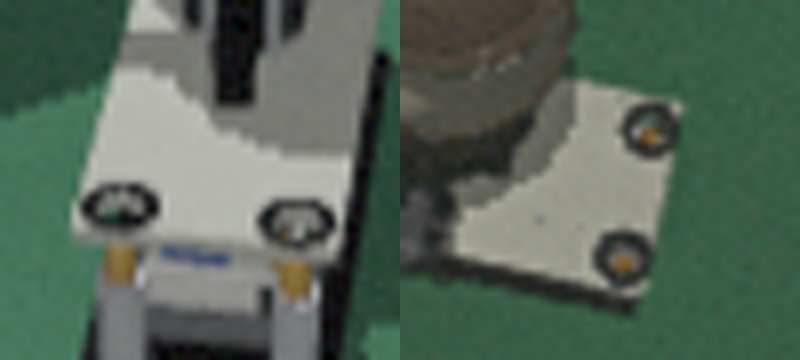

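The brass pins show centred inside the rings in the top view. In the side view, rings and pins agree within about 0.5 mm. Lowering gently.

Call:
drive_tool([
  [3,0.3,0,0],
  [3,0,0,0],
  [2,0,0,0],
  [2,0,0,0],
  [1,0,0,0],
  [0,0,0,0],
  [0,0,0,0],
])

```text
clock: 39.15
position: [488.4, 0.4, 63.2]
ee_rot: [-0.448, 0.547, 0.448, 0.547]
contact_force: [-0.3, 0.0, -1.9]
gripper_width: 12.7
```

Call:
drive_tool([
  [2,0,0,0],
  [2,0,0,0],
  [2,0,0,0],
  [1,0,0,0],
  [0,0,0,0],
  [0,0,0,0],
])

```text
clock: 39.65
position: [488.4, 0.4, 56.2]
ee_rot: [-0.448, 0.547, 0.448, 0.547]
contact_force: [0.2, 0.3, -1.6]
gripper_width: 12.8
```

```bash
python3 go.py 488.5 1 53 -11.4
```

```text
pos [4.884e+02 4.000e-01 5.620e+01] yaw 168.6 w 12.8 t 39.65 F [ 0.2  0.3 -1.6]
tilt(deg) 0.01 spin -0.0 then shift x,y,z [3.2 0.  0.6]
```

No contact force, and it is already about 14 mm down over the pins. Last 3 mm, then check.

Call:
drive_tool([
  [1,0,0,0],
  [1,0,0,0],
  [1,0,0,0],
  [0,0,0,0],
  [0,0,0,0],
  [0,0,0,0],
])

```text
clock: 40.15
position: [488.5, 0.5, 53.3]
ee_rot: [-0.448, 0.547, 0.448, 0.547]
contact_force: [0.7, -0.5, -2.2]
gripper_width: 12.6
```

Call:
drive_tool([
  [0,0,0,0],
  [0,0,0,0],
  [0,0,0,0],
  [0,0,0,0],
  [-10,0,0,0],
  [-25,0,0,0],
  [-35,0,0,0],
  [-40,0,0,0],
  [-40,0,0,0],
  [0,0,0,0],
], grip=45)

```text
clock: 40.98
position: [493.4, 1.1, 212.0]
ee_rot: [-0.451, 0.542, 0.445, 0.552]
contact_force: [1.2, 0.9, 0.5]
gripper_width: 45.1
```

Run:
```python
from rel import *
b=snap('side14','side'); a=snap('top14','top'); z=46
H=np.array([[x,y,z] for y in(-84,84) for x in(-28,28)])
print(arm.read_state()['position'].round(1)); rings('side',b,proj('side',H@B.T+O),z)
for n,im in(('side',b),('top',a)):
    for m in blobs(masks(im)['white'],200):
        r,c=np.nonzero(m)
        if m.sum()<1300 and n=='top': print((round(c.mean()),round(r.mean())),rect(n,m,6))
cv2.imwrite('pics/c14.png',np.hstack([cv2.resize(b[90:330,180:340],(400,600),interpolation=2),cv2.resize(a[120:240,200:290],(400,600) if 0 else (400,533),interpolation=2) if 0 else cv2.resize(b[170:260,215:275],(400,600),interpolation=2)])[:,:,::-1])
```

```text
[489.2   0.8 205.3]
side ring px [236.62 227.34] axes px [5.9 9.3] local [-28.  -86.1]
side ring px [258.34 229.23] axes px [5.7 8.8] local [ 27.7 -85.8]
side ring px [245.42 187.03] axes px [ 9.  13.3] local [-32.7  95.4]
side ring px [267.39 191.32] axes px [3.6 4. ] local [33.4 82.5]
(337, 123) [ 745.3 -300.   179.1  119.4   78.7]
(225, 161) [599.3 106.8 116.3  99.8 -71.2]
(445, 177) [ 555.7 -688.9  122.1  121.    16.8]
(266, 196) [463.  -24.  157.6  81.3 -65.6]
(374, 210) [ 432.4 -420.3  189.4   82.3   -4.2]
(46, 265) [218.3 721.8 134.2  91.7  17.4]
(218, 336) [ -5.2 114.6 117.2  97.7 -73.6]
(162, 379) [-133.3  315.   136.1   47.8  -88.3]
```

View pics/c14.png

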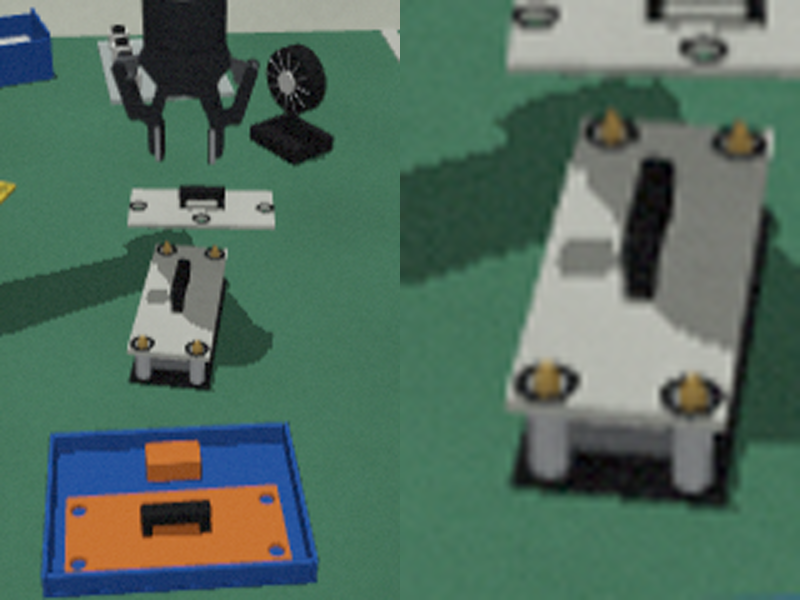

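All four brass pins stand up through the rings and the plate is level on its shoulders. The near-ring y of about −86 at z = 46 matches the pins seen in the same view. The tray holds the cover and the spacer, both flat. The arm is clear, so I'm handing in.

```bash
python3 -c "
from bench import arm
print(arm.job_done())"
```

```text
the job is handed in; nothing more can be done
None
```

I finished the job in the order asked and handed it in at about 41 s.

- **Tray:** The orange transit cover and the only spacer present lie flat in the blue tray, side by side.
- **Bays:** The three modules present each lie flat in a bay of their own, at y = −54, −18 and +18. They measured within about 1 mm of the bay centres across the bays.
- **White cover:** I chose cover_b by its corner holes and seated it on the four studs. It went down without resistance to 53.3 mm tool height, about 0.4 mm above the nominal seated height, before I let go. The last picture shows all four pins through the holes and the plate level.
- **Left alone:** cover_c measured the same as at the start to within 0.5 mm. In the last top view cover_a was partly hidden by the arm, so I only checked it by eye in the side view, where it looked unmoved. The arm never worked near the fan, screwdriver or parts case.

**Checks that disagreed:** Fitting the hole rings in the top view failed because of shadows, and so did fitting the far pair in the last side picture. I ignored both. The final alignment used the near rings and pins in the side view, which agreed within about 0.5 mm, and the top picture by eye.

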